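# Seat a power board in the test jig and hold it on the contacts

### The job

Swing the jig's dust cover open so that it stays open, then pick the power board up by its heat sink and lay it flat on the jig's bed, contact strip towards the spring pins. Push it fully home into the corner, end against both end-stop posts and long edge flush against the side fence, and finish still gripping the heat sink and pressing firmly against both stops: do not let go. Leave the multimeter, flux tin and screwdriver where they are.

Things in the scene. Friction and masses are not known exactly. Their poses are not given: they have to be found in the camera images.
- power_board: green circuit board, 100 (its x) by 64 mm (its y), 0.16 kg, on four 5 mm spacers; the board is 2 mm thick, 5 to 7 mm above the origin (centre under the spacers). At the +x end a black contact strip, 36 mm wide, 7 to 16 mm high, brass pads level with the board's end; two capacitors, 22 mm high, at the -x end. Its x points away from the robot, up to 0.6 rad off
- heat_sink (a point): centre of the top of the board's finned aluminium heat sink, 33 mm above the board's origin: 50 mm along the board's x, 26 mm along its y (the width to grip), 26 mm tall, in the middle of the board, with nothing tall on either side of it in y
- test_jig: fixed jig: aluminium plate 200 (x) by 130 (y) by 16 mm, origin centre of its underside; x points to the contacts, away from the robot up to 0.3 rad off. Black bed, top at z 17 mm, x -95 to +41, y -60 to +36 mm. The board is home with its origin at x -20, y +2, z 17 mm, its x along the jig's. Black housing behind the end stop, x 44 to 80, top at z 40 mm
- side_fence: steel bar on the jig's +y side, its face towards the bed at y = +34 mm of the jig's frame (x -72 to +24), top at z 26 mm; fixed. Its origin is that of the jig
- end_stop: two steel posts, 10 mm wide, at y -24 and +28 mm of the jig's frame, faces towards the bed at x = +30 mm, tops at z 28 mm; fixed. Its origin is that of the jig
- contact_head (a joint): how far the contact head with its eight brass spring pins is pushed back along the jig's +x (m): 0 when free, the pins 4 mm proud of the end-stop posts; about 0.004 with the board home. Spring: 3 N at 0, 1 N more per mm (7 N with the board home). With the rubbing on fence and bed, a push of 15 to 21 N along the jig's x and about 5 N towards the fence seats the board
- contact_pins (a point): middle of the row of pin tips, moves with the head; when free at x 26, y 2, z 29 mm of the jig's frame
- dust_cover (a joint): opening angle of the grey dust cover (rad): 0 shut, 1.57 upright, 1.9 fully back; a stiff hinge holds it where it is left (about 1 N at the knob moves it). Shut, its 27 mm deep front lip hangs before the pins, 3 mm above the bed, and keeps a board 14 mm short of the posts. It starts 0 to 0.15 open
- cover_knob (a point): centre of the cover's black knob, a round bar 12 mm thick and 24 mm long parallel to the hinge (the jig's y); gripped by its two ends it turns in the grip. The cover's plate, 50 mm wide, lies 19 mm below it. It moves round the hinge at 57 mm radius: shut, it is 52 mm nearer to the bed than the hinge and 24 mm higher
- cover_hinge (a point): middle of the cover's hinge line, at x 78, y 2, z 42 mm of the jig's frame; the line runs along the jig's y, and the cover swings up and away from the bed
- multimeter: yellow and black multimeter, 120 x 62 x 42 mm, lying behind the work; leave alone
- flux_tin: round flux tin, 50 mm wide, 23 mm high, behind the work; leave alone
- green_driver: small screwdriver, 140 x 14 x 14 mm, on the left; leave alone
- shelf_edge (a point): right end of the front edge of the wall shelf, which hangs over the back of the desk from here to the left (greater y) behind x = 0.70 m; its underside is 0.43 m above the desk. Keep the arm clear of it

How it is judged:
By the outcome, as a careful person would: the job done as asked, in the order asked, and still so for the second after the job is handed in, while the arm keeps its last pose, push and grip.
It also fails if it takes over 61 s, if anything falls off the work surface, if the arm or the gripper's body presses on something with over 40 N, if the wrist force passes 120 N, or if a joint passes its speed limit or range.

### The arm

A 6-joint arm with a two-finger parallel gripper is mounted at the origin on a cart in front of the work surface, level with it; the furniture and walls round the work are solid. World frame = base frame: x ahead of the robot, y to its left, z up, the work surface at z = 0. Lengths are in m, angles in degrees, forces in N, time in s.
With the tool pointing down it reaches from about 0.4 to 0.825 m from the base axis. Payload 7 kg.
Tool frame: the origin (TCP) lies midway between the tips of the shut fingers; the grasp point (between the pads) lies 19 mm behind it; z points along the fingers, y is the line along which they close (so a half turn about z gives the same grasp; the last joint's range is limited). The gripper opens to 88 mm and grips with 3 to 60 N. Pads are 19 mm wide; open, the fingers measure 130 mm over their backs; the gripper's body (78 mm by 193 mm) begins 47 mm behind the grasp point.
Start: joints at [85.491, 20.546, 0.682, 0, -70.136, -16.507], TCP at [0.242, 0.63, 0.227] pointing down, gripper open.
Joint ranges: [-176.03, 176.03], [-82.01, 121.73], [-58.28, 71.71], [-173.87, 95.51], [-174.79, -0.11], [-173.66, 173.66]. Speed limits (degrees/s): [136.94, 136.94, 172.46, 180, 180, 180].

### API

Orientations are given as a 3x3 rotation matrix whose columns are the frame's x, y, z axes.
In Python, from rig import robot, jaws, solver, imaging, order, nets gives the robot as it stands. Calls block until the motion is done:
- robot.goto(position, orientation): joint-space move of the TCP to a pose.
- robot.servo_line(position, ori=None, speed=0.15): straight line of the TCP; ori=None keeps the orientation; speed is the mean speed in m/s.
- robot.movej(angles): joint-space move.
- jaws.move_gripper(opening): opening from 0.0 (shut) to 1.0 (fully open); the grip force is fixed at half the most; returns when the fingers have stopped.
- robot.dwell(seconds).
- solver.ik(position, orientation): joint angles nearest the present ones, or None.
- robot.get_state(): the state.
- imaging.grab_frame(name): name is "scene" or "top" or "wrist"; returns (picture, depth): 420x560x3 uint8, red, green, blue; 420x560 float32, m along the optical axis (not along the pixel's ray), 0 where there is no reading.
- imaging.camera_info(name): a dict with "vfov" (degrees; the focal length in pixels is half the picture's height over the tangent of half this angle, whatever the lens; pixels are square), "cx", "cy" (the principal point, pixels), "view" (4x4, takes a point from world to camera coordinates); the wrist camera has in their place "T_tool_cam" (4x4, takes a point from camera to tool coordinates, whose origin is the TCP and whose axes are the flange's). Camera axes: x right, y down, z forward; pixel columns grow to the right and rows downward; lengths in m; the calibration is good to about 2 mm. A picture is of the moment at which its call begins: read the wrist's pose just before it. camera_info takes no time and is no camera call.
A pose or a line that the arm cannot do raises robot.Unreachable and nothing moves.
- order.job_done(): hands the job in; it is judged then, once.
Trained networks look in the newest picture that a camera, given by its name, has taken for a name from the list of things; names that differ only in an ending like _2 or _b are one class to them, and where a whole thing is asked for, a point or a joint stands for the part that bears it (a point fixed in the world has none). Each returns a list of dicts, best first, with "p" (0 to 1); they miss things now and then, are a little off and sometimes report something else, mostly with a low value. They report only what shows in the picture. A call takes as long as a camera call.
- nets.search_frame(camera, label): "bbox" ([centre column, centre row, width, height] in pixels, round what is visible of it).
- nets.landmark_of(camera, label): "pixel" ([column, row] in pixels: a listed point, or the origin of a listed thing).
The state is a dict: "t": time; "qpos": joint angles; "qvel": joint speeds; "effort": joint torques, N m; "position": TCP position; "tcp_rot": TCP orientation; "force": force on the tool from outside, world axes, zero at the start; "ft_torque": the same for the moment, N m; "grip_width": opening from 0.0 (shut) to 1.0 (fully open); "finger_force": force on a finger pad.
Only numpy, scipy, OpenCV 4.12 (cv2) and the standard library are available. Lean on these libraries where they do the work, as an engineer would, in place of code of your own. Each camera call takes 0.05 s, during which the arm holds its last target. There are 200 camera calls.

## Working session

There is one attempt and no reset: what is moved stays moved. The work goes in short steps, each a Python script; the robot and the scene stay as the last script left them, time stands still between calls to the robot, and variables do not carry over. Pictures are saved under pics/ and viewed, at most 10 in all, crops included, and the job is handed in when it is done.

```bash
ls; mkdir -p pics
cat > h.py <<'E'
import numpy as np, cv2
from rig import robot, jaws, solver, imaging, order, nets
def cam(n, st=None):
    c=imaging.camera_info(n); f=210/np.tan(np.radians(c["vfov"])/2)
    if "view" in c: T=np.linalg.inv(np.array(c["view"]))
    else:
        W=np.eye(4); W[:3,:3]=st["tcp_rot"]; W[:3,3]=st["position"]; T=W@np.array(c["T_tool_cam"])
    return c,f,T
def ray(n,px,st=None):
    c,f,T=cam(n,st); d=T[:3,:3]@np.array([(px[0]-c["cx"])/f,(px[1]-c["cy"])/f,1]); return T[:3,3],d
def at_z(n,px,z,st=None):
    o,d=ray(n,px,st); return o+d*(z-o[2])/d[2]
def at_depth(n,px,D,st=None):
    o,d=ray(n,px,st); return o+d*D[int(round(px[1])),int(round(px[0]))]
def down(yaw): # tool z down, tool y axis direction at angle yaw (rad)
    y=np.array([np.cos(yaw),np.sin(yaw),0]); z=np.array([0,0,-1.]); return np.column_stack([np.cross(y,z),y,z])
E
python3 - <<'E'
from h import *
np.set_printoptions(precision=4,suppress=True)
for n in("scene","top"):
    p,D=imaging.grab_frame(n); cv2.imwrite(f"pics/{n}.png",p[:,:,::-1]); np.save(f"pics/{n}_d",D)
    c,f,T=cam(n); print(n,c,T[:3,3],T[:3,2])
    for l in("power_board","heat_sink","test_jig","contact_pins","cover_knob","cover_hinge","multimeter","flux_tin","green_driver","shelf_edge"):
        r=nets.landmark_of(n,l)[:2]
        for k in r: print(l,k["p"],k["pixel"],at_depth(n,k["pixel"],D))
print(robot.get_state())
print(imaging.camera_info("wrist"))
E
```

```text
pics
rig.py
scene {'vfov': 45.619232687425104, 'cx': 272.4282076468262, 'cy': 209.3389868609982, 'view': array([[ 0.4896, -0.8719,  0.002 , -0.2432],
       [-0.3852, -0.2183, -0.8966,  0.4943],
       [ 0.7822,  0.4382, -0.4428,  0.7729],
       [ 0.    ,  0.    ,  0.    ,  1.    ]])} [-0.2951 -0.4428  0.7859] [ 0.7822  0.4382 -0.4428]
power_board 0.8 [221.2, 337.6] [0.4266 0.0948 0.0183]
heat_sink 0.77 [216.0, 330.0] [0.428  0.1093 0.0333]
test_jig 0.66 [308.6, 354.4] [ 0.4785 -0.1013  0.0152]
cover_knob 0.66 [316.6, 328.5] [ 0.5033 -0.1066  0.0714]
cover_hinge 0.82 [329.3, 323.5] [ 0.5586 -0.1139  0.0488]
multimeter 0.82 [386.0, 300.6] [ 0.7259 -0.1948  0.034 ]
flux_tin 0.7 [311.8, 292.3] [ 0.7004 -0.0046  0.0077]
green_driver 0.64 [150.5, 290.6] [0.4889 0.3616 0.016 ]
green_driver 0.6 [308.3, 356.5] [ 0.4724 -0.1035  0.0152]
shelf_edge 0.9 [339.3, 135.9] [0.8569 0.0074 0.3902]
top {'vfov': 43.43163292587861, 'cx': 283.29461811189867, 'cy': 210.45273407511579, 'view': array([[ 0.0224, -0.9997, -0.0004,  0.0873],
       [-0.9892, -0.0221, -0.1446,  0.6282],
       [ 0.1445,  0.0036
[... 747 characters left out ...]
,  0.0156,  0.0382,  0.0151]), 'effort': array([ -0.    , -58.2388,  29.3309,   7.0026,   0.0124,  -0.    ]), 'position': array([0.2421, 0.6301, 0.2265]), 'tcp_rot': array([[ 0.9335, -0.3586,  0.    ],
       [-0.3586, -0.9335, -0.0001],
       [ 0.    ,  0.    , -1.    ]]), 'force': array([-0.4438, -0.2416, -0.5899]), 'ft_torque': array([-0.0152, -0.0197,  0.0423]), 'finger_force': 0.0, 'grip_width': 0.9979694634628301}
{'vfov': 66.55622433247916, 'cx': 272.91903908045333, 'cy': 211.36174117728407, 'T_tool_cam': array([[ 0.001 , -0.9655, -0.2602,  0.0695],
       [ 1.    ,  0.0009,  0.0003,  0.0003],
       [-0.    , -0.2602,  0.9655, -0.1576],
       [ 0.    ,  0.    ,  0.    ,  1.    ]])}
```

View pics/scene.png

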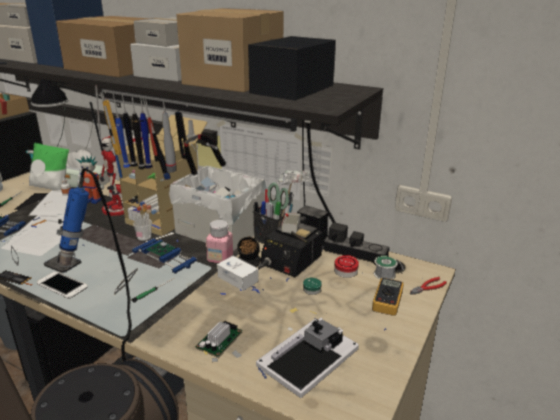

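Run:
```python
from h import *
np.set_printoptions(precision=4,suppress=True)
for p in ([0.46,0.0,0.30],[0.40,0.1,0.3],[0.50,-0.1,0.10],[0.58,-0.11,0.12],[0.45,-0.1,0.04]):
    for y in (-np.pi/2,np.pi/2):
        print(p,y,solver.ik(p,down(y)))
```

```text
[0.46, 0.0, 0.3] -1.5707963267948966 [ 24.6426  -2.7868 -17.9991   0.     -74.7876  65.3574]
[0.46, 0.0, 0.3] 1.5707963267948966 [  24.6426   -2.7868  -17.9991    0.      -74.7876 -114.6426]
[0.4, 0.1, 0.3] -1.5707963267948966 [ 41.7583  -8.0013 -22.5557   0.     -75.4456  48.2417]
[0.4, 0.1, 0.3] 1.5707963267948966 [  41.7583   -8.0013  -22.5557    0.      -75.4456 -131.7583]
[0.5, -0.1, 0.1] -1.5707963267948966 [ 10.7855  12.1601 -29.6162   0.     -48.2238  79.2145]
[0.5, -0.1, 0.1] 1.5707963267948966 [  10.7855   12.1601  -29.6162    0.      -48.2238 -100.7855]
[0.58, -0.11, 0.12] -1.5707963267948966 [  8.2205  17.8097 -18.348    0.     -53.8423  81.7795]
[0.58, -0.11, 0.12] 1.5707963267948966 [  8.2205  17.8097 -18.348    0.     -53.8423 -98.2205]
[0.45, -0.1, 0.04] -1.5707963267948966 [ 12.0581  13.0386 -39.269    0.     -37.6924  77.9419]
[0.45, -0.1, 0.04] 1.5707963267948966 [  12.0581   13.0386  -39.269     0.      -37.6924 -102.0581]
```

Run:
```python
from h import *
np.set_printoptions(precision=4,suppress=True)
robot.goto([0.51,0.0,0.25],down(-np.pi/2)); robot.dwell(0.2)
st=robot.get_state(); print(st["t"],st["position"])
p,D=imaging.grab_frame("wrist"); cv2.imwrite("pics/w1.png",p[:,:,::-1]); np.save("pics/w1_d",D)
np.savez("pics/w1s",position=st["position"],tcp_rot=st["tcp_rot"])
for l in("power_board","heat_sink","test_jig","contact_pins","cover_knob","cover_hinge"):
    for k in nets.landmark_of("wrist",l)[:2]: print(l,k["p"],k["pixel"],at_depth("wrist",k["pixel"],D,st))
```

```text
3.7333 [0.5101 0.0005 0.2499]
power_board 0.64 [192.9, 238.1] [0.4438 0.0994 0.0326]
heat_sink 0.85 [189.1, 246.7] [0.5176 0.0444 0.2498]
test_jig 0.85 [350.5, 201.5] [ 0.4869 -0.0973  0.0163]
test_jig 0.66 [377.7, 144.2] [ 0.5591 -0.1161  0.0451]
cover_knob 0.59 [369.4, 186.4] [ 0.5173 -0.1013  0.0758]
cover_hinge 0.88 [380.3, 146.6] [ 0.5566 -0.1188  0.0462]
```

View pics/w1.png

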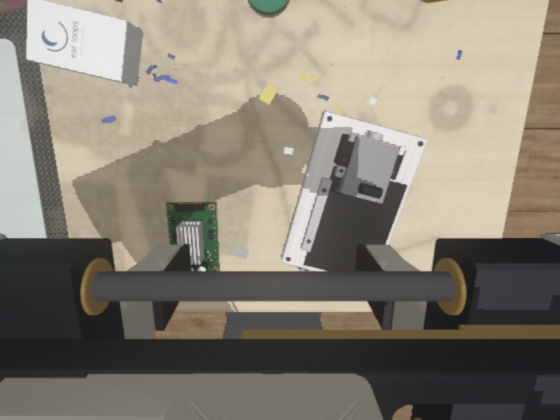

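Run:
```python
from h import *
np.set_printoptions(precision=4,suppress=True)
st=dict(np.load("pics/w1s.npz"))
J=[at_z("wrist",p,0.016,st) for p in ((328,113),(425,141),(284,262))]
for a in J: print(a)
d=J[0]-J[2]; e=J[0]-J[1]; print(np.linalg.norm(d),np.linalg.norm(e),np.arctan2(d[1],d[0]),np.arctan2(-e[0],e[1]), (J[1]+J[2])/2)
B=[at_z("wrist",p,0.007,st) for p in ((168,203),(217,203))]; e=B[0]-B[1]; print(B,np.linalg.norm(e),np.arctan2(-e[0],e[1]))
# look closer: over jig, then over board
for n,x,y in (("w2",0.56,-0.10),("w3",0.54,0.10)):
    robot.goto([x,y,0.20],down(-np.pi/2)); robot.dwell(0.2)
    st=robot.get_state(); print(st["t"],st["position"])
    p,D=imaging.grab_frame("wrist"); cv2.imwrite(f"pics/{n}.png",p[:,:,::-1]); np.save(f"pics/{n}_d",D)
    np.savez(f"pics/{n}s",position=st["position"],tcp_rot=st["tcp_rot"])
    for l in("power_board","heat_sink") if n=="w3" else ("test_jig","cover_knob","cover_hinge"):
        for k in nets.landmark_of("wrist",l)[:2]: print(l,k["p"],k["pixel"],at_depth("wrist",k["pixel"],D,st))
a=cv2.imread("pics/w2.png")[:300];b=cv2.imread("pics/w3.png")[:300]
cv2.imwrite("pics/m.png",np.vstack([a,b]))
```

```text
[ 0.5932 -0.0642  0.016 ]
[ 0.5614 -0.1817  0.016 ]
[ 0.4044 -0.0147  0.016 ]
0.1951406148654421 0.12180581202210114 -0.25636564572052584 -0.26453312526144657 [ 0.4829 -0.0982  0.016 ]
[array([0.4824, 0.1352, 0.007 ]), array([0.4825, 0.0721, 0.007 ])] 0.0630787703359085 0.001612203017155091
4.8417 [ 0.5602 -0.0993  0.2008]
test_jig 0.65 [273.1, 249.7] [ 0.5159 -0.0998  0.0755]
cover_knob 0.63 [277.2, 250.8] [ 0.5152 -0.1036  0.0764]
cover_hinge 0.93 [289.4, 200.1] [ 0.5571 -0.1161  0.0453]
6.0583 [0.5402 0.0991 0.2   ]
power_board 0.58 [267.8, 275.7] [0.5709 0.1003 0.2799]
```

View pics/m.png

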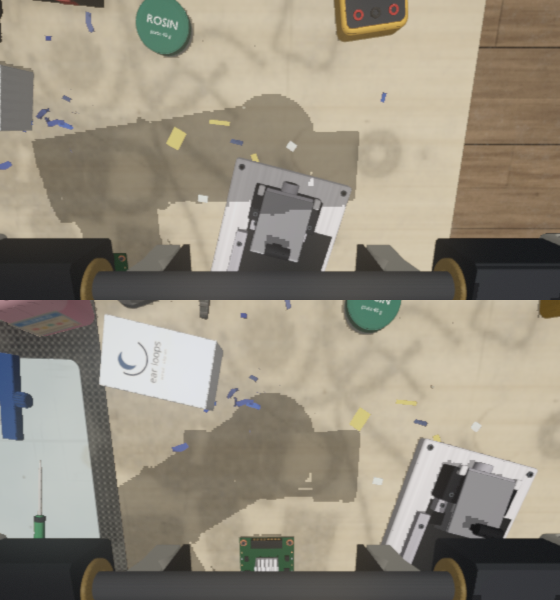

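Run:
```python
from h import *
np.set_printoptions(precision=4,suppress=True)
for n,x,y in (("w4",0.435,0.10),("w5",0.48,-0.10)):
    robot.goto([x,y,0.28],down(-np.pi/2)); robot.dwell(0.2)
    st=robot.get_state(); print(st["t"],st["position"])
    p,D=imaging.grab_frame("wrist"); cv2.imwrite(f"pics/{n}.png",p[:,:,::-1]); np.save(f"pics/{n}_d",D)
    np.savez(f"pics/{n}s",position=st["position"],tcp_rot=st["tcp_rot"])
    for l in("power_board","heat_sink") if n=="w4" else ("test_jig","cover_knob","cover_hinge"):
        for k in nets.landmark_of("wrist",l)[:2]: print(l,k["p"],k["pixel"],at_depth("wrist",k["pixel"],D,st))
    c=cv2.resize(p[60:280,130:430,::-1],None,fx=2.6,fy=2.6,interpolation=cv2.INTER_CUBIC)
    cv2.imwrite(f"pics/{n}c.png",c)
```

```text
7.0 [0.4352 0.0998 0.279 ]
power_board 0.85 [266.9, 179.3] [0.4341 0.1073 0.0123]
power_board 0.26 [458.3, 118.2] [ 0.5115 -0.1008  0.077 ]
heat_sink 0.65 [267.8, 183.0] [0.4289 0.1061 0.0108]
8.1833 [ 0.4801 -0.0991  0.2801]
test_jig 0.68 [274.7, 176.0] [ 0.4848 -0.1017  0.0182]
cover_knob 0.72 [275.2, 157.6] [ 0.5145 -0.1018  0.0771]
cover_hinge 0.91 [287.2, 119.2] [ 0.5563 -0.1159  0.0474]
```

View pics/w4c.png

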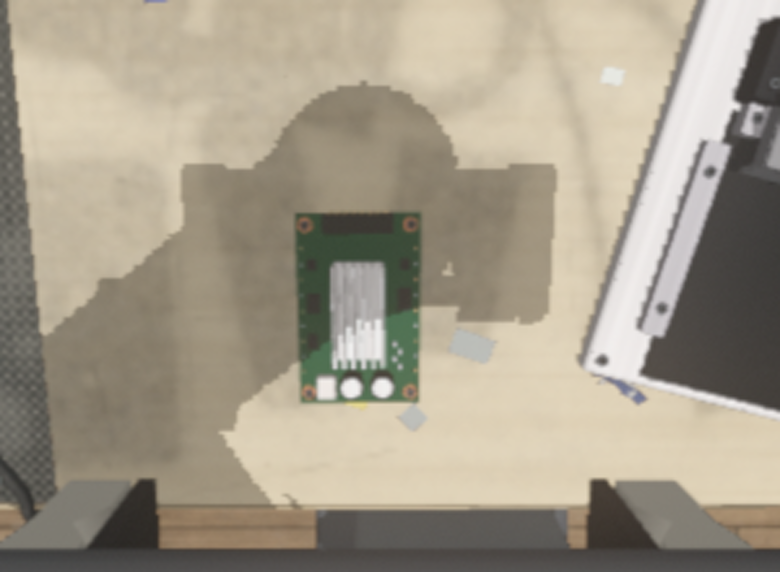

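View pics/w5c.png

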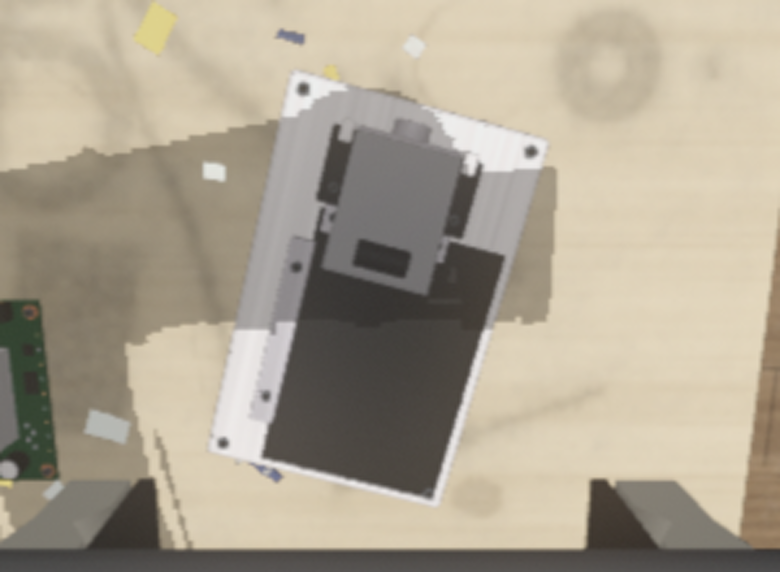

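Run:
```python
from h import *
np.set_printoptions(precision=4,suppress=True)
def fit(n,crop,loc,z):
    st=dict(np.load(f"pics/{n}s.npz")); u=np.array(crop)/2.6+[130,60]-0.3
    P=np.array([at_z("wrist",a,z,st)[:2] for a in u]); L=np.array(loc)
    Pc,Lc=P-P.mean(0),L-L.mean(0); c=(Lc[:,0]*Pc[:,0]+Lc[:,1]*Pc[:,1]).sum(); s=(Lc[:,0]*Pc[:,1]-Lc[:,1]*Pc[:,0]).sum()
    th=np.arctan2(s,c); R=np.array([[np.cos(th),-np.sin(th)],[np.sin(th),np.cos(th)]]); t=P.mean(0)-R@L.mean(0)
    print(n,"origin",t,"yaw",th,"scale",np.hypot(c,s)/(Lc**2).sum()); print(P-(L@R.T+t)); return t,R,st
fit("w4",[(295,213),(421,212),(418,403),(301,403)],[(.05,.032),(.05,-.032),(-.05,-.032),(-.05,.032)],.007)
D=np.load("pics/w4_d.npy"); st=dict(np.load("pics/w4s.npz"))
hs=np.array([(331,262),(385,262),(385,368),(333,368)])/2.6+[130,60]-.3
for a in hs: print("hs",at_z("wrist",a,.033,st))
t,R,st=fit("w5",[(292,70),(549,143),(209,452),(437,504)],[(.1,.065),(.1,-.065),(-.1,.065),(-.1,-.065)],.016)
for nm,l in(("hinge",(.078,.002)),("knob shut",(.026,.002)),("home",(-.02,.002))): print(nm,t+R@np.array(l))
D=np.load("pics/w5_d.npy")
k=np.array((381,258))/2.6+[130,60]; print("knob depth",at_depth("wrist",k,D,st))
for dv in (-40,-60,-90): 
    k=np.array((381-dv*.0,258+dv))/2.6+[130,60]; print("plate",at_depth("wrist",k,D,st))
```

```text
w4 origin [0.4334 0.1063] yaw 0.003912205873056711 scale 0.9961210992289545
[[-0.0001 -0.0002]
 [ 0.0001  0.0002]
 [-0.0001  0.0006]
 [ 0.0001 -0.0006]]
hs [0.4614 0.1192 0.033 ]
hs [0.4614 0.0932 0.033 ]
hs [0.4089 0.0929 0.033 ]
hs [0.4089 0.1188 0.033 ]
w5 origin [ 0.4839 -0.0982] yaw -0.25261508324253323 scale 0.9807943604501768
[[-0.0016 -0.0006]
 [-0.002   0.0012]
 [ 0.0004 -0.0019]
 [ 0.0033  0.0013]]
hinge [ 0.5599 -0.1157]
knob shut [ 0.5096 -0.1027]
home [ 0.465  -0.0912]
knob depth [ 0.5128 -0.1033  0.078 ]
plate [ 0.528  -0.1035  0.0496]
plate [ 0.5369 -0.1035  0.0492]
plate [ 0.5501 -0.1034  0.0478]
```

```bash
cat >> h.py <<'E'
JO=np.array([0.4839,-0.0982]); JY=-0.2526
JX=np.array([np.cos(JY),np.sin(JY)]); JN=np.array([-np.sin(JY),np.cos(JY)])
def jig(x,y,z): return np.array([*(JO+x*JX+y*JN),z])
E
python3 - <<'E'
from h import *
np.set_printoptions(precision=4,suppress=True)
R=down(JY-np.pi/2)
def tcp(a): return jig(.078-.057*np.cos(a),.002,.042+.057*np.sin(a)-.012)
jaws.move_gripper(0.6)
a0=.554; p=tcp(a0)
robot.goto(p+[0,0,.08],R); robot.servo_line(p); s=robot.get_state(); print(s["t"],s["position"]-p,s["force"])
jaws.move_gripper(0.0); s=robot.get_state(); print(s["t"],s["grip_width"]*88,s["finger_force"],s["force"])
for a in np.linspace(a0,.4324+1.76,11)[1:]:
    robot.servo_line(tcp(a),speed=.06); s=robot.get_state(); print(s["t"],s["force"],s["grip_width"]*88,(s["position"]-tcp(a)))
E
```

```text
10.4917 [0.0011 0.0001 0.0015] [ 0.7921  0.7493 -0.3451]
11.0833 23.442663693289337 30.00028431415558 [-1.5754  3.0143  1.3882]
11.3917 [-1.2222  5.9693  0.241 ] 23.263664178807517 [-0.0004  0.0004 -0.0002]
11.7 [-2.3585  6.2322  1.2955] 23.66885506149067 [-0.0006  0.0004 -0.0003]
12.0083 [-2.7698  4.926   3.52  ] 23.401318029134746 [-0.0006  0.0004 -0.0002]
12.3167 [-1.9592  5.8548  3.2211] 23.51971867909812 [-0.0004  0.0004 -0.0001]
12.625 [-2.3014  5.5173  4.0779] 23.289227250251166 [-0.0001  0.0003  0.0001]
12.9333 [-1.6946  5.0588  4.8378] 23.40760642009757 [0.0002 0.0002 0.0002]
13.2417 [-0.5399  4.9946  5.7797] 23.687898192984363 [0.0006 0.0001 0.0004]
13.55 [0.5441 3.4031 5.8079] 23.33528747605978 [0.0009 0.     0.0006]
13.8583 [0.5274 3.319  6.2494] 23.594923901169775 [ 0.0014 -0.0001  0.0008]
14.1667 [1.9093 1.5112 5.3054] 23.536430816351874 [ 0.0018 -0.0002  0.0009]
```

Run:
```python
from h import *
np.set_printoptions(precision=4,suppress=True)
jaws.move_gripper(0.6); p=robot.get_state()["position"]
robot.servo_line(p+[0,0,.09])
robot.goto(jig(-.01,0,.28),down(JY-np.pi/2)); robot.dwell(.2)
st=robot.get_state(); print(st["t"],st["position"],st["force"])
p,D=imaging.grab_frame("wrist"); np.save("pics/w6_d",D); np.savez("pics/w6s",position=st["position"],tcp_rot=st["tcp_rot"])
cv2.imwrite("pics/w6c.png",cv2.resize(p[60:280,130:430,::-1],None,fx=2.6,fy=2.6,interpolation=cv2.INTER_CUBIC))
for l in ("cover_knob","cover_hinge","contact_pins"):
  for k in nets.landmark_of("wrist",l)[:1]: print(l,k["p"],k["pixel"],at_depth("wrist",k["pixel"],D,st))
```

```text
16.5333 [ 0.4744 -0.0958  0.2785] [-0.7373  0.0324  0.6248]
contact_pins 0.83 [270.8, 151.0] [ 0.5102 -0.1029  0.0168]
```

View pics/w6c.png

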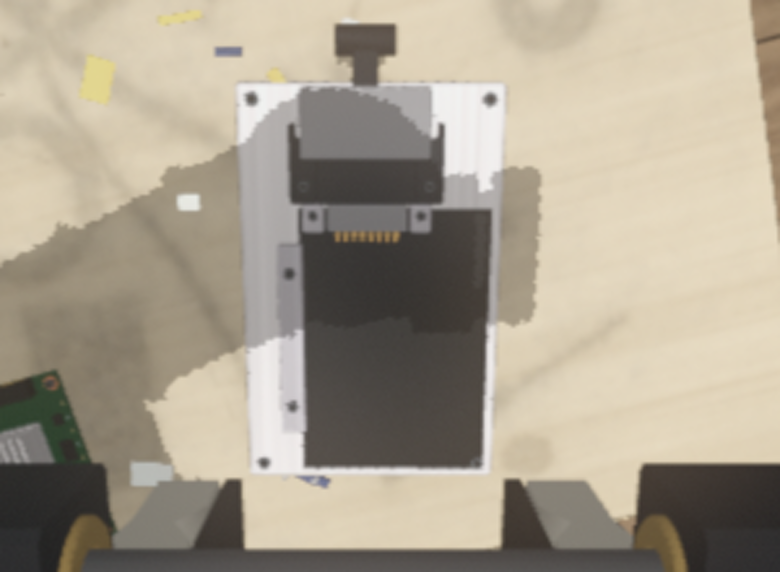

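Run:
```python
from h import *
np.set_printoptions(precision=4,suppress=True)
st=dict(np.load("pics/w6s.npz"))
def loc(c,z):
    w=at_z("wrist",np.array(c)/2.6+[130,60]-.3,z,st)[:2]-JO; return np.round(1000*np.array([w@JX,w@JN]),1)
for n,c,z,e in(("c",(237,84),.016,(100,65)),("c",(506,84),.016,(100,-65)),("c",(250,472),.016,(-100,65)),("c",(489,472),.016,(-100,-65)),
 ("pins",(367,242),.029,(26,2)),("post",(313,232),.028,(30,28)),("post",(421,232),.028,(30,-24)),("fence far",(302,244),.026,(24,34)),("fence near",(306,433),.026,(-72,34)),("bed",(305,467),.017,(-95,36)),("bed",(484,467),.017,(-95,-60)),("bed",(492,209),.017,(41,-60))):
    print(n,loc(c,z),e)
```

```text
c [98.3 63.6] (100, 65)
c [ 98.4 -64.1] (100, -65)
c [-97.6  64.9] (-100, 65)
c [-97.6 -63.4] (-100, -65)
pins [25.4  1.9] (26, 2)
post [30. 28.] (30, 28)
post [ 30.1 -24.2] (30, -24)
fence far [24.1 33.6] (24, 34)
fence near [-72.4  33.6] (-72, 34)
bed [-94.4  35.2] (-95, 36)
bed [-94.4 -60.5] (-95, -60)
bed [ 40.4 -59.6] (41, -60)
```

Run:
```python
from h import *
np.set_printoptions(precision=4,suppress=True)
by=.0039; p=np.array([.4343,.1061,.013]); R=down(by-np.pi/2)
robot.goto(p+[0,0,.09],R); robot.servo_line(p,speed=.08); s=robot.get_state(); print(s["t"],s["position"]-p,s["force"])
jaws.move_gripper(0.0); s=robot.get_state(); print(s["t"],s["grip_width"]*88,s["finger_force"],s["force"])
robot.servo_line(p+[0,0,.09]); robot.dwell(.2); s=robot.get_state(); print(s["grip_width"]*88,s["force"])
# grip offset along board x from origin: +0.9 mm
g=jig(-.032+.0009,-.004,.013+.017)
robot.goto(g+[0,0,.06],down(JY-np.pi/2)); robot.dwell(.3); s=robot.get_state(); print(s["t"],s["position"]-g,s["force"],s["grip_width"]*88)
np.save("pics/f0",s["force"])
p,D=imaging.grab_frame("scene"); cv2.imwrite("pics/s2.png",cv2.resize(p[250:420,180:440,::-1],None,fx=3,fy=3))
for k in nets.landmark_of("scene","heat_sink")[:1]: print(k)
```

```text
19.0667 [0.0003 0.0002 0.0004] [ 0.0573 -0.2225  0.021 ]
19.625 25.81881729752118 30.000223517417908 [-1.0719 -0.1601  2.2664]
25.948702616484155 [-0.0388  0.0594 -2.529 ]
21.7 [0.0002 0.0007 0.0601] [-0.569   0.1072 -2.8383] 25.669636880164262
{'pixel': [300.8, 324.7], 'p': 0.96}
```

View pics/s2.png

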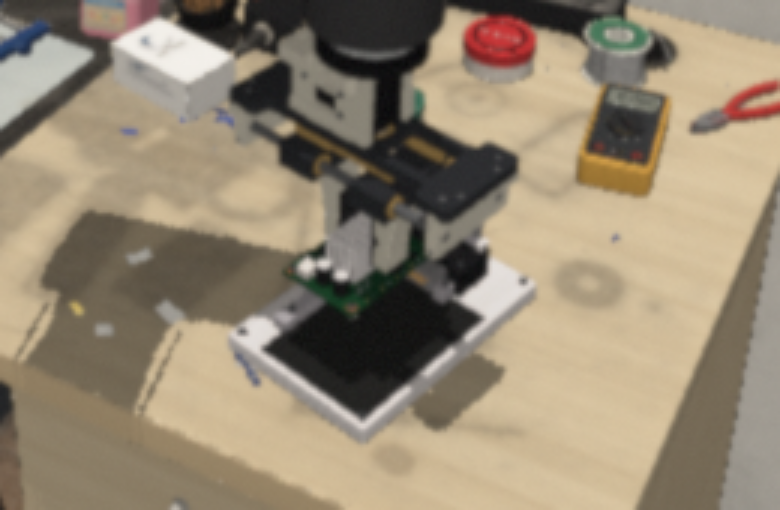

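```bash
cat >> h.py <<'E'
f0=np.load("pics/f0.npy")
def rd(t=.1):
    robot.dwell(t); s=robot.get_state(); f=s["force"]-f0; p=s["position"][:2]-JO
    return s,np.array([-f[:2]@JX,-f[:2]@JN,f[2]]),np.array([p@JX,p@JN,s["position"][2]])*1e3
E
python3 - <<'E'
from h import *
np.set_printoptions(precision=2,suppress=True)
c=np.array([-.0311,-.004,.030])
robot.servo_line(jig(*(c+[0,0,.004])),speed=.06); s,f,p=rd(.15); print(s["t"],f,p)
for i in range(10):
    c[2]-=0; z=.033-.001*i; robot.servo_line(jig(c[0],c[1],z),speed=.02); s,f,p=rd(); print("z",z,s["t"],f,p)
    if f[2]>3: break
c[2]=z
for i in range(14):
    c[1]+=.001; robot.servo_line(jig(*c),speed=.02); s,f,p=rd(.05); print("y",c[1],f,p)
    if f[1]>5: break
print(s["t"],c); np.save("pics/c",c)
E
```

```text
23.0333 [-1.19 -0.32  0.11] [-30.81  -3.85  34.41]
z 0.033 23.3833 [-0.79  0.13  0.54] [-31.09  -3.99  33.04]
z 0.032 23.7333 [-0.66  0.47  1.14] [-31.11  -4.02  31.97]
z 0.031 24.0833 [-0.61  0.69  1.72] [-31.09  -4.01  31.  ]
z 0.030000000000000002 24.4333 [ 0.37 -0.74  4.38] [-30.94  -3.93  30.15]
y -0.003 [-0.38  1.73  6.  ] [-30.97  -3.02  30.13]
y -0.002 [-0.4   2.09  7.12] [-30.99  -2.03  30.13]
y -0.001 [1.04 3.26 8.55] [-31.08  -1.04  30.09]
y 0.0 [-0.27  3.34  8.5 ] [-31.06  -0.04  30.1 ]
y 0.001 [-0.13  2.55  7.63] [-31.08   0.96  30.1 ]
y 0.002 [0.37 2.41 8.01] [-31.07   1.96  30.11]
y 0.003 [-1.51  4.99  8.22] [-31.17   2.69  30.1 ]
y 0.004 [-2.97 11.67  8.24] [-31.22   2.76  30.13]
26.8333 [-0.03  0.    0.03]
```

Run:
```python
from h import *
np.set_printoptions(precision=2,suppress=True)
c=np.load("pics/c.npy"); c[2]+=.0003; c[1]-=.0007
robot.servo_line(jig(*c),speed=.02); s,f,p=rd(.1); print(s["t"],f,p)
for i in range(40):
    c[0]+=.001 if f[0]<12 and c[0]<-.021 else .0005
    if f[1]<4: c[1]+=.0002
    if f[1]>8: c[1]-=.0002
    robot.servo_line(jig(*c),speed=.02); s,f,p=rd(.05); print("x",c*1e3,f,p,round(s["grip_width"]*88,1))
    if f[0]>17: break
print(s["t"]); np.save("pics/c",c)
```

```text
27.1833 [-2.66  7.29  4.85] [-31.26   2.7   30.16]
x [-30.1   3.3  30.3] [1.77 3.5  9.67] [-31.21   2.66  30.09] 25.9
x [-29.1   3.5  30.3] [ 6.36  3.22 13.23] [-31.07   2.67  30.08] 26.0
x [-28.1   3.7  30.3] [ 8.04  3.37 15.82] [-30.69   2.64  30.04] 25.9
x [-27.1   3.9  30.3] [ 9.64  3.28 18.79] [-30.11   2.62  30.02] 25.7
x [-26.1   4.1  30.3] [10.84  4.14 18.84] [-29.47   2.64  30.  ] 25.9
x [-25.1   4.1  30.3] [ 9.39  3.88 19.31] [-28.38   2.64  30.02] 25.7
x [-24.1   4.3  30.3] [11.64  4.38 20.68] [-27.77   2.64  30.  ] 25.8
x [-23.1   4.3  30.3] [11.29  4.32 19.59] [-26.7    2.64  30.01] 25.8
x [-22.1   4.3  30.3] [10.47  4.19 19.76] [-25.69   2.66  30.  ] 25.7
x [-21.1   4.3  30.3] [10.34  4.6  19.98] [-24.67   2.65  30.02] 25.9
x [-20.1   4.3  30.3] [10.78  4.05 19.91] [-23.69   2.67  30.01] 25.6
x [-19.6   4.3  30.3] [12.9   4.26 21.51] [-23.46   2.64  30.02] 25.9
x [-19.1   4.3  30.3] [14.05  3.22 23.89] [-23.42   2.61  29.98] 26.1
x [-18.6   4.5  30.3] [15.14  2.67 25.78] [-23.42   2.6   29.96] 25.5
x [-18.1   4.7  30.3] [17.33  3.3  26.67] [-23.33   2.62  29.93] 25.9
31.6833
```

Run:
```python
from h import *
np.set_printoptions(precision=2,suppress=True)
c=np.load("pics/c.npy"); s,f,p=rd(.02)
for i in range(30):
    if f[2]>6: c[2]+=.0005 if f[2]>12 else .0002
    elif f[2]<2: c[2]-=.0002
    if f[0]<18.5: c[0]+=.0005 
    if f[1]<5: c[1]+=.0003
    if f[1]>8: c[1]-=.0002
    robot.servo_line(jig(*c),speed=.02); s,f,p=rd(.05); print("x",c*1e3,f,p,round(s["grip_width"]*88,1))
    if (f[0]>18.5 and f[2]<8 and f[1]>5) or f[0]>24: break
print(s["t"],s["tcp_rot"]); np.save("pics/c",c)
```

```text
x [-17.6   5.   30.8] [14.96  4.22 21.75] [-23.12   2.61  29.97] 25.6
x [-17.1   5.3  31.3] [12.72  5.42 16.08] [-22.77   2.66  30.04] 26.2
x [-16.6   5.3  31.8] [10.56  6.85 10.7 ] [-22.13   2.67  30.25] 25.8
x [-16.1   5.3  32. ] [9.59 6.89 9.25] [-21.77   2.67  30.28] 25.9
x [-15.6   5.3  32.2] [10.18  5.72  6.97] [-21.37   2.65  30.37] 26.2
x [-15.1   5.3  32.4] [10.02  5.44  6.83] [-20.97   2.64  30.45] 26.0
x [-14.6   5.3  32.6] [9.14 6.12 5.71] [-20.61   2.64  30.51] 26.2
x [-14.1   5.3  32.6] [10.24  5.72  4.95] [-20.23   2.64  30.46] 25.7
x [-13.6   5.3  32.6] [10.55  5.01  5.91] [-19.85   2.63  30.46] 25.8
x [-13.1   5.3  32.6] [11.24  5.59  5.4 ] [-19.43   2.64  30.48] 25.8
x [-12.6   5.3  32.6] [12.48  4.23  7.36] [-19.31   2.63  30.43] 25.8
x [-12.1   5.6  32.8] [13.53  5.04  7.12] [-19.33   2.66  30.43] 26.1
x [-11.6   5.6  33. ] [14.65  2.9   7.31] [-19.26   2.64  30.51] 26.0
x [-11.1   5.9  33.2] [14.81  5.47  6.61] [-19.28   2.64  30.53] 25.7
x [-10.6   5.9  33.4] [16.79  3.46  7.46] [-19.19   2.63  30.62] 26.1
x [-10.1   6.2  33.6] [17.47  4.73  6.86] [-19.18   2.64  30.63] 25.5
x [-9.6  6.5 33.8] [18.91  5.63  7.67] [-19.2    2.63  30.65] 25.9
36.8 [[ 0.97 -0.25 -0.02]
 [-0.25 -0.97 -0.  ]
 [-0.02  0.01 -1.  ]]
```

```bash
cat >> h.py <<'E'
from scipy.spatial.transform import Rotation as Ro
RJ=np.column_stack([[*JX,0],[*JN,0],[0,0,1.]])
R0=down(JY-np.pi/2)
def cori(v): return RJ@Ro.from_rotvec(v).as_matrix()@RJ.T@R0   # small rotation given in jig axes
def err(s): return Ro.from_matrix(RJ.T@s["tcp_rot"]@R0.T@RJ).as_rotvec()
E
python3 - <<'E'
from h import *
np.set_printoptions(precision=4,suppress=True)
c=np.load("pics/c.npy"); s,f,p=rd(.02); v=np.zeros(3); print(err(s),f)
for i in range(8):
    v=v-.5*err(s)
    if f[2]>8: c[2]+=.0003
    if f[2]<2: c[2]-=.0003
    if f[0]<18: c[0]+=.0004
    if f[0]>21: c[0]-=.0004
    if f[1]<5: c[1]+=.0003
    if f[1]>8: c[1]-=.0002
    robot.servo_line(jig(*c),cori(v),speed=.02); s,f,p=rd(.06); print(c*1e3,f.round(1),p.round(2),err(s),s["ft_torque"].round(2))
print(s["t"]); np.savez("pics/cv",c=c,v=v)
p,D=imaging.grab_frame("scene"); a=cv2.resize(p[290:400,240:370,::-1],None,fx=5,fy=5,interpolation=cv2.INTER_CUBIC); cv2.imwrite("pics/s3.png",a)
p,D=imaging.grab_frame("wrist"); cv2.imwrite("pics/w7.png",p[:,:,::-1])
E
```

```text
[-0.0058  0.0169 -0.0034] [19.0111  6.2312  7.4768]
[-9.6  6.5 33.8] [17.8  4.4  6.3] [-19.14   2.63  30.54] [-0.0029  0.0084 -0.0019] [-0.09  6.9  -0.03]
[-9.2  6.8 33.8] [17.8  6.1  7.2] [-19.13   2.65  30.4 ] [-0.0019  0.005  -0.0011] [-0.36  7.27 -0.09]
[-8.8  6.8 33.8] [19.5  4.6  7. ] [-19.18   2.64  30.25] [-0.001   0.0033 -0.0008] [ 0.15  7.68 -0.12]
[-8.8  7.1 33.8] [18.4  6.8  6.5] [-19.15   2.65  30.26] [-0.0008  0.0016 -0.0004] [-0.67  7.57 -0.08]
[-8.8  7.1 33.8] [19.1  6.1  6.2] [-19.15   2.65  30.23] [-0.0004  0.0009 -0.0003] [-0.71  7.63 -0.15]
[-8.8  7.1 33.8] [19.2  7.4  6.3] [-19.14   2.65  30.23] [-0.0002  0.0004 -0.0001] [-0.72  7.58 -0.16]
[-8.8  7.1 33.8] [18.1  7.5  6.7] [-19.16   2.67  30.22] [-0.0001  0.0002 -0.    ] [-0.67  7.6  -0.18]
[-8.8  7.1 33.8] [18.4  6.3  5.9] [-19.17   2.65  30.21] [-0.      0.0001 -0.0001] [-0.62  7.59 -0.17]
39.2833
```

View pics/s3.png

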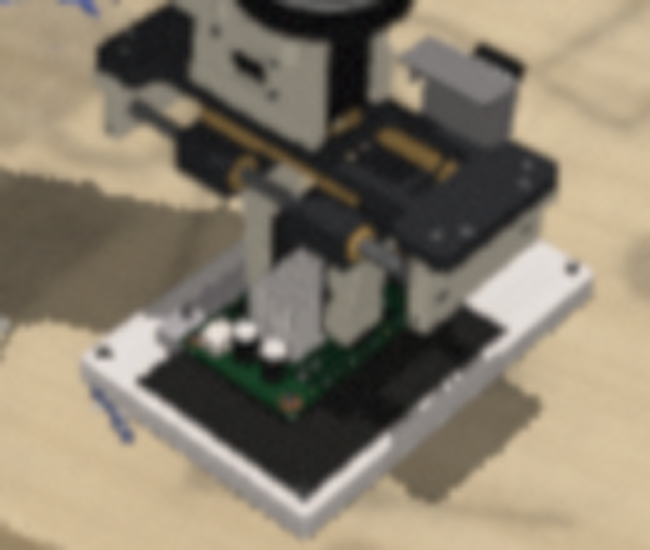

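View pics/w7.png

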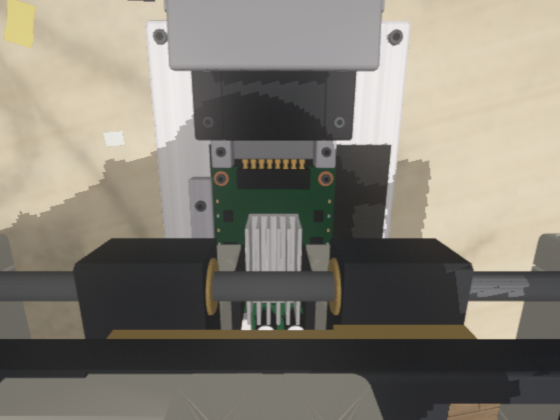

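Run:
```python
from h import *
z=np.load("pics/cv.npz"); c=z["c"]+[.001,.0002,0]
robot.servo_line(jig(*c),cori(z["v"]),speed=.02); s,f,p=rd(.5); print(s["t"],f,p,err(s),s["finger_force"])
print(order.job_done())
```

```text
40.1333 [22.50993274  5.10755874  9.40724773] [-19.13348801   2.6566277   30.1099806 ] [-0.00040245  0.00166051 -0.00024555] 30.004469454288483
the job is handed in; nothing more can be done
None
```

The job is handed in at about 40 s: the dust cover stands open, and the board lies flat against both end-stop posts and the side fence. The heat sink is still gripped at about 30 N, pressing roughly 22 N towards the posts and 5 N towards the fence.

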